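Square a board pallet into the corner stop and lock it

TASK

Push the blue pallet with the green circuit board across the bench, round the things standing in the way, until it lies fully home in the inner corner of the aluminium corner stop, its edges flush against both bars. Keep it flat on the bench all the way (slide it, do not lift it), and leave the transformer, the contactor and the flux tin where they stand. Only when it is home, swing the red-knobbed lever of the hold-down all the way round, so that its pad stands over the bare edge of the pallet, and let go.

Things in the scene. Friction and masses are not known exactly. Their poses are not given: they have to be found in the camera images.
- corner_stop: Fixed L-shaped stop of two aluminium bars, 10 mm high. Origin: inner corner, at bench height. Far bar: x 0 to 30 mm, y -130 to 32 mm of this frame (stop face x = 0). Left bar: y 0 to 32 mm, x -100 to 0 mm (stop face y = 0). The pallet belongs on the -x, -y side. Its place and angle vary.
- pallet: Blue block 100 (x) x 132 (y) x 12 mm, about 0.3 kg, slides on the bench, too wide to grasp. The board fixed on it (parts to 24 mm above the bench) leaves a bare 22 mm strip along its +y edge. Origin: centre of underside. Starts turned up to 0.35 rad from the corner stop's axes; home = same axes, +x edge on the far bar, +y edge on the left bar, origin at x -50, y -66 mm in the stop's frame.
- hold_down (a joint): Swing lever on the left bar about a vertical pivot; rad. 0 = open: pad arm along the corner stop's +x, knob arm along -x. 1.57 = closed, at its end stop: pad arm along -y over the pallet's bare strip, knob arm along +y. Closes clockwise from above. Held by friction (0.04 N m), stays where left; starts at 0 to 0.3. Pad underside 14 mm, arm underside 16, arm top 22 mm above the bench.
- lever_knob (a point): Middle of the upright red knob at the end of the hold-down lever: 13 mm diameter, from 22 to 54 mm above the bench, this point at 38 mm, 58 mm from the pivot axis. Push it round from the side.
- lever_pivot (a point): Point on the lever's pivot axis, fixed to the corner stop, 35 mm above the bench (at x -50 mm, y +16 mm in the corner stop's frame). The pivot's bolt ends 27 mm above the bench.
- transformer: Small mains transformer with yellow winding, 42 (x) x 76 (y) x 46 mm high, loose, to be left alone. Origin: centre of the underside.
- contactor: Cream and black contactor, 51 (x) x 45 (y) x 52 mm high, loose, to be left alone. Origin: centre of the underside.
- flux_tin: Round tin with yellow lid, 57 mm diameter, 21 mm high, loose, to be left alone. Origin: centre of the underside.

How it is judged:
By the outcome, as a careful person would: the job done as asked, in the order asked, and still so for the second after the job is handed in, with the robot touching nothing.
It also fails if it takes over 67 s, if anything falls off the work surface, if the arm or the gripper's body presses on something with over 40 N, if the wrist force passes 120 N, or if a joint passes its speed limit or range.

ROBOT

A 6-joint arm with a two-finger parallel gripper is mounted at the origin on a cart in front of the work surface, level with it; the furniture and walls round the work are solid. World frame = base frame: x ahead of the robot, y to its left, z up, the work surface at z = 0. Lengths are in m, angles in rad, forces in N, time in s.
With the tool pointing down it reaches from about 0.3 to 0.75 m from the base axis. Payload 8.5 kg.
Tool frame: the origin (TCP) lies between the finger pads; the fingertips stand 22 mm ahead of it and the grasp point (between the pads) lies 3 mm ahead of it; z points along the fingers, y is the direction in which the jaws open and shut (so a half turn about z gives the same grasp; the last joint's range is limited). The gripper opens to 85 mm and grips with 20 to 120 N. Pads are 22 mm wide; open, the fingers measure 114 mm over their backs; the gripper's body (76 mm by 85 mm) begins 54 mm behind the grasp point. The pads swing forward as they close: fully open they stand 13 mm farther back than shut.
Start: joints at [-1.523, 0.381, 1.297, -0, 1.464, -0.215], TCP at [0.143, -0.531, 0.253] pointing down, gripper open.
Joint ranges: [-3.11, 3.11], [-0.89, 2.33], [0.22, 2.48], [-1.42, 4.56], [0.17, 2.85], [-2.88, 2.88]. Speed limits (rad/s): [2.39, 2.39, 3.14, 3.14, 3.14, 3.14].

INTERFACE

Orientations are given as a 3x3 rotation matrix whose columns are the frame's x, y, z axes.
In Python, from cell import bot gives the robot as it stands. The module is installed in compiled form; this text tells all that it offers. Calls block until the motion is done:
- bot.move_pose(position, orientation): joint-space move of the TCP to a pose.
- bot.move_l(position, vel=0.15, orientation=None, force_limit=None): straight line of the TCP; orientation=None keeps the orientation; vel is the mean speed in m/s. With force_limit (N) it stops when the force on the tool has changed by that much, and returns True; else False.
- bot.movej(angles): joint-space move.
- bot.grip(opening): opening from 0.0 (shut) to 1.0 (fully open); the grip force is fixed at half the most; returns when the fingers have stopped.
- bot.sleep(seconds).
- bot.inverse_kinematics(position, orientation): joint angles nearest the present ones, or None.
- bot.state(): the state.
- bot.snapshot(name): name is "side" or "top"; returns the picture (480x640x3 uint8, red, green, blue); there is no depth.
- bot.calibration(name): a dict with "intrinsics" (3x3 intrinsics, pixels), "R" (3x3) and "t" (3): a world point X has camera coordinates R X + t. Camera axes: x right, y down, z forward; pixel columns grow to the right and rows downward; lengths in m; the calibration is good to about 2 mm. A picture is of the moment at which its call begins. calibration takes no time and is no camera call.
A pose or a line that the arm cannot do raises bot.IKError and nothing moves.
- bot.close_job(): hands the job in, once; it reports no verdict.
The state is a dict: "t": time; "qpos": joint angles; "qd": joint speeds; "joint_efforts": joint torques, N m; "position": TCP position; "tcp_rot": TCP orientation; "ft_force": force on the tool from outside, world axes, zero at the start; "moment": the same for the moment, N m; "grip_width": opening from 0.0 (shut) to 1.0 (fully open).
Only numpy, scipy, OpenCV 4.12 (cv2) and the standard library are available. Lean on these libraries where they do the work, as an engineer would, in place of code of your own. Each camera call takes 0.05 s, during which the arm holds its last target.

## Working session

There is one attempt and no reset: what is moved stays moved. The work goes in short steps, each a Python script; the robot and the scene stay as the last script left them, time stands still between calls to the robot, and variables do not carry over. Pictures are saved under pics/ and viewed, and the job is handed in when it is done.

```bash
mkdir -p pics; python3 - <<'E'
from cell import bot
import cv2
for n in("top","side"):
    im=bot.snapshot(n); cv2.imwrite(f"pics/{n}0.png",im[:,:,::-1])
    c=bot.calibration(n); print(n,c)
s=bot.state();print(s["t"],s["position"],s["tcp_rot"])
E
```

```text
top {'intrinsics': array([[576.30167698,   0.        , 328.59089332],
       [  0.        , 576.30167698, 235.02946757],
       [  0.        ,   0.        ,   1.        ]]), 'R': array([[-0.01032076, -0.99969512,  0.022431  ],
       [-0.98483127,  0.00627655, -0.1734012 ],
       [ 0.17320755, -0.02388038, -0.98459579]]), 't': array([-0.16157715,  0.6211391 ,  0.98725921])}
side {'intrinsics': array([[473.18069163,   0.        , 320.22068741],
       [  0.        , 473.18069163, 234.92163434],
       [  0.        ,   0.        ,   1.        ]]), 'R': array([[ 0.89564857, -0.44431267, -0.01999718],
       [-0.27822548, -0.5246372 , -0.80457839],
       [ 0.34699311,  0.72618321, -0.59350966]]), 't': array([-0.61698415,  0.12115782,  0.80913854])}
0.1 [ 0.14288318 -0.53087486  0.25279777] [[ 9.65650798e-01  2.59843270e-01 -1.06156260e-04]
 [ 2.59843197e-01 -9.65650015e-01  1.24973775e-03]
 [ 2.22226151e-04 -1.23439424e-03 -9.99999213e-01]]
```

View pics/top0.png

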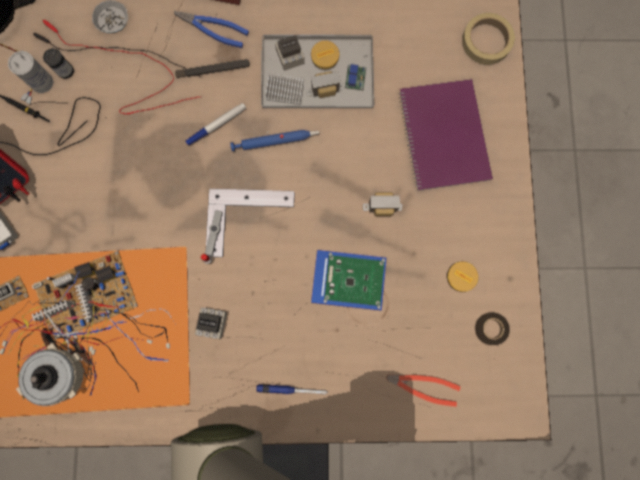

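View pics/side0.png

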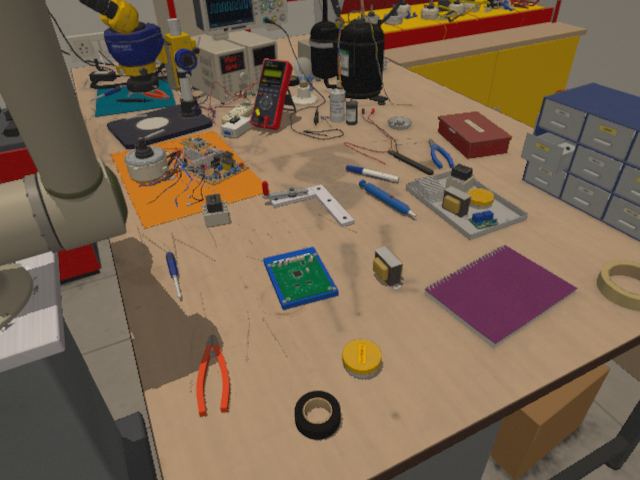

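```bash
python3 - <<'E'
import cv2
im=cv2.imread("pics/top0.png")
c=im[175:275,185:310]; cv2.imwrite("pics/c1.png",cv2.resize(c,None,fx=6,fy=6,interpolation=cv2.INTER_CUBIC))
c=im[180:330,295:415]; cv2.imwrite("pics/c2.png",cv2.resize(c,None,fx=4,fy=4,interpolation=cv2.INTER_CUBIC))
c=im[295:350,180:250]; cv2.imwrite("pics/c3.png",cv2.resize(c,None,fx=6,fy=6,interpolation=cv2.INTER_CUBIC))
im=cv2.imread("pics/side0.png")
c=im[170:320,195:415]; cv2.imwrite("pics/c4.png",cv2.resize(c,None,fx=3.6,fy=3.6,interpolation=cv2.INTER_CUBIC))
E
```

```text
(no output)
```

View pics/c1.png

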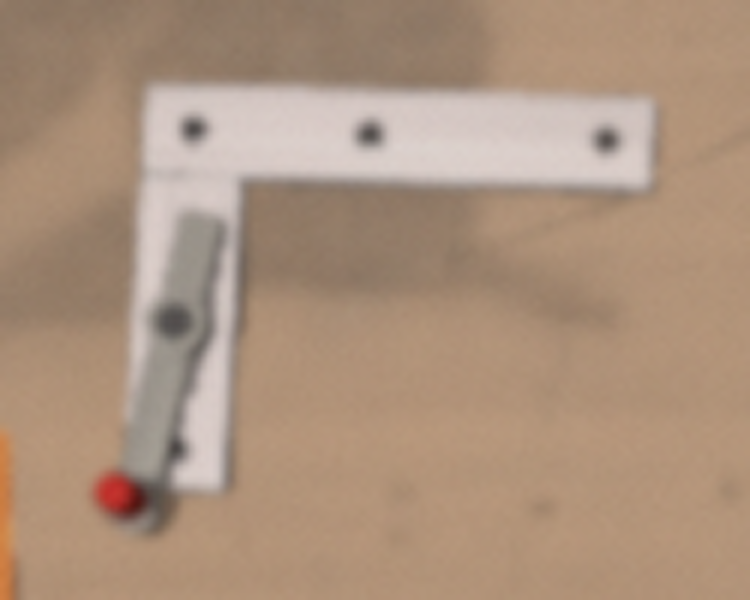

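View pics/c2.png

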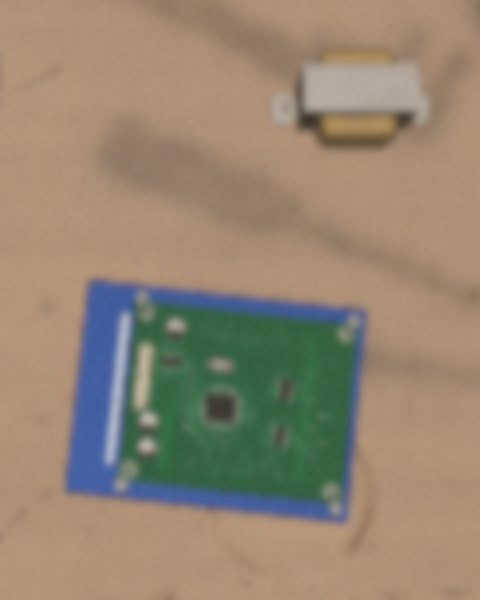

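View pics/c3.png

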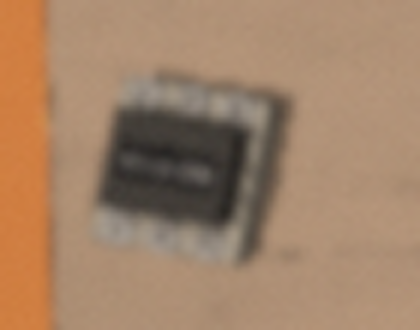

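View pics/c4.png

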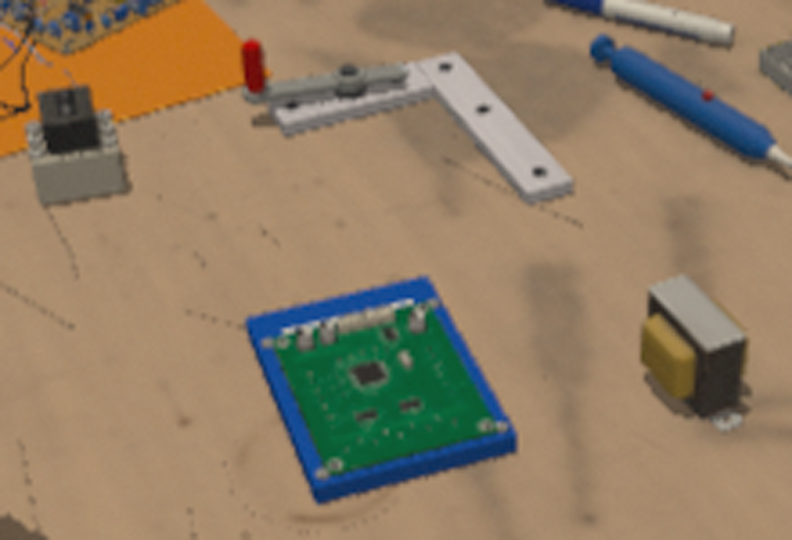

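```bash
cat > h.py <<'E'
import numpy as np, cv2
from cell import bot
from scipy.optimize import least_squares
def px2w(name,uv,z):
    c=bot.calibration(name);R=c["R"];t=c["t"]
    d=R.T@np.linalg.inv(c["intrinsics"])@np.array([uv[0],uv[1],1.]);o=-R.T@t
    return o+d*(z-o[2])/d[2]
def w2px(name,X):
    c=bot.calibration(name);p=c["intrinsics"]@(c["R"]@np.asarray(X)+c["t"]);return p[:2]/p[2]
def crop(u,s,o): return ((u[0]+.5)/s-.5+o[0],(u[1]+.5)/s-.5+o[1])
def fit(local,world):
    local=np.array(local);world=np.array(world)[:,:2]
    f=lambda p:((np.c_[np.cos(p[2])*local[:,0]-np.sin(p[2])*local[:,1],np.sin(p[2])*local[:,0]+np.cos(p[2])*local[:,1]]+p[:2])-world).ravel()
    r=least_squares(f,[*world.mean(0),0]);return r.x,f(r.x).reshape(-1,2)
def R2(a): return np.array([[np.cos(a),-np.sin(a)],[np.sin(a),np.cos(a)]])
E
python3 - <<'E'
from h import *
np.set_printoptions(precision=4,suppress=True)
o=(185,175)
P=[px2w("top",crop(u,6,o),.010) for u in [(240,182),(650,189),(655,99),(146,84),(228,490)]]
s,r=fit([(0,0),(0,-.13),(.03,-.13),(.03,.032),(-.1,0)],P);print("stop",s,r)
o=(295,180)
P=[px2w("top",crop(u,4,o),.012) for u in [(92,280),(366,310),(345,522),(66,492)]]
p,r=fit([(.05,.066),(.05,-.066),(-.05,-.066),(-.05,.066)],P);print("pal",p,r)
print("pal top side", [px2w("side",((x+.5)/3.6-.5+195,(y+.5)/3.6-.5+170),.012) for x,y in [(430,278),(248,322),(318,494),(516,436)]])
k=px2w("top",crop((118,492),6,(185,175)),.054);b=px2w("top",crop((174,320),6,(185,175)),.027)
print("knob",k,"bolt",b,np.hypot(*(k-b)[:2]),"expected pivot",s[:2]+R2(s[2])@[-.05,.016])
q=R2(-s[2])@(k-b)[:2];print("lever", np.arctan2(q[1],-q[0]))
for n,u,z in [("tr L",(300,85),.046),("tr R",(420,88),.046),("tr foot l",(272,108),.003),("foot r",(430,108),.003),("tr bot coil",(360,145),.01),("tr top",(360,52),.03)]: print(n,px2w("top",crop(u,4,(295,180)),z))
for n,u,z in [("ct tl",(130,78),.04),("ct tr",(270,92),.04),("ct br",(240,262),.04),("bl",(97,235),.04),("basebr",(285,95),0)]: print(n,px2w("top",crop(u,6,(180,295)),z))
print("tin",px2w("top",(463,276),.021))
E
```

```text
stop [ 0.688   0.0289 -0.0292] [[ 0.0008 -0.0005]
 [-0.0001 -0.0006]
 [ 0.0005  0.0001]
 [-0.0004  0.0002]
 [-0.0007  0.0008]]
pal [ 0.5428 -0.205  -0.1202] [[ 0.0005  0.0015]
 [-0.0001 -0.0009]
 [-0.0006 -0.0014]
 [ 0.0002  0.0008]]
pal top side [array([ 0.6017, -0.1499,  0.012 ]), array([ 0.5029, -0.1394,  0.012 ]), array([ 0.487 , -0.2702,  0.012 ]), array([ 0.5848, -0.2782,  0.012 ])]
knob [0.5823 0.0566 0.054 ] bolt [0.6397 0.046  0.027 ] 0.058324514031952684 expected pivot [0.6385 0.0463]
lever 0.1535890055167514
tr L [ 0.6852 -0.2436  0.046 ]
tr R [ 0.6835 -0.2993  0.046 ]
tr foot l [ 0.6842 -0.2341  0.003 ]
foot r [ 0.6838 -0.3103  0.003 ]
tr bot coil [ 0.6643 -0.2752  0.01  ]
tr top [ 0.7048 -0.2739  0.03  ]
ct tl [0.4922 0.0622 0.04  ]
ct tr [0.4876 0.0205 0.04  ]
ct br [0.4378 0.0283 0.04  ]
bl [0.4461 0.0706 0.04  ]
basebr [0.4885 0.0221 0.    ]
tin [ 0.547  -0.4167  0.021 ]
```

```bash
cat >> h.py <<'E'
S=np.array([.688,.0289,-.0292])
def Rt(yaw):
    c,s=np.cos(yaw),np.sin(yaw);return np.array([[c,s,0],[s,-c,0],[0,0,-1.]])
def snap(n,name,box=None,f=1):
    im=bot.snapshot(n)[:,:,::-1]
    if box: im=cv2.resize(im[box[1]:box[3],box[0]:box[2]],None,fx=f,fy=f,interpolation=cv2.INTER_CUBIC)
    cv2.imwrite(f"pics/{name}.png",im)
def st():
    s=bot.state();print("t %.1f"%s["t"],"p",np.round(s["position"],4),"f",np.round(s["ft_force"],2),"g",round(s["grip_width"],2),"q6",round(s["qpos"][5],2));return s
E
python3 - <<'E'
from h import *
p=np.array([.5428,-.205,-.1202])
a=p[:2]+R2(p[2])@[0,-.110]
for yaw in (p[2]+np.pi/2,p[2]-np.pi/2): print(yaw,bot.inverse_kinematics([*a,.12],Rt(yaw)),bot.inverse_kinematics([.60,-.16,.03],Rt(yaw)))
bot.grip(.6)
yaw=p[2]-np.pi/2
q=bot.inverse_kinematics([*a,.12],Rt(yaw))
q2=bot.inverse_kinematics([*a,.12],Rt(yaw+np.pi))
if abs(q2[5])<abs(q[5]): yaw+=np.pi
print(yaw)
bot.move_pose([*a,.10],Rt(yaw));st()
bot.move_l([*a,.035],vel=.1);st()
print(bot.move_l([*a,.010],vel=.02,force_limit=4));st()
E
```

```text
1.4505963267948965 [-7.27448111e-01  6.11461193e-01  1.30032036e+00 -4.44089210e-16
  1.22981110e+00 -6.07248111e-01] [-4.50971155e-01  7.29376540e-01  1.36682679e+00 -4.44089210e-16
  1.04538933e+00 -3.30771155e-01]
-1.6909963267948966 [-7.27448111e-01  6.11461193e-01  1.30032036e+00 -4.44089210e-16
  1.22981110e+00  2.53434454e+00] [-4.50971155e-01  7.29376540e-01  1.36682679e+00 -4.44089210e-16
  1.04538933e+00  2.81082150e+00]
1.4505963267948965
t 2.2 p [ 0.5292 -0.3152  0.1004] f [ 0.12  0.21 -0.49] g 0.6 q6 -0.61
t 3.0 p [ 0.5299 -0.3145  0.0356] f [0.18 0.09 0.23] g 0.6 q6 -0.61
True
t 3.9 p [ 0.5296 -0.3142  0.0188] f [-0.55  0.69  6.69] g 0.6 q6 -0.61
```

```bash
python3 - <<'E'
from h import *
p=np.array([.5428,-.205,-.1202])
st0=bot.state()["position"]
bot.move_l([st0[0],st0[1],.022],vel=.05)
a=p[:2]+R2(p[2])@[0,-.079]
bot.move_l([*a,.022],vel=.06);st()
c=np.array([.551,-.08]);th=-.029
a=c+R2(th)@[0,-.077]
print(bot.move_l([*a,.022],vel=.06,orientation=Rt(th+np.pi/2),force_limit=20));st()
snap("top","p1",(180,160,430,350),3.2)
E
```

```text
t 4.8 p [ 0.5334 -0.2834  0.0221] f [ 0.04 -1.43  0.25] g 0.6 q6 -0.56
False
t 7.1 p [ 0.5488 -0.157   0.022 ] f [ 0.11 -0.51 -0.26] g 0.6 q6 -0.46
```

View pics/p1.png

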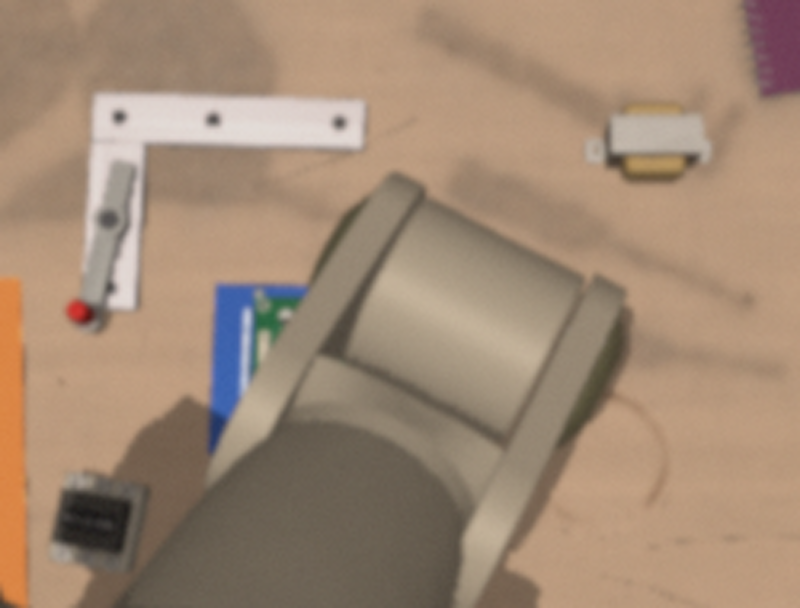

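```bash
python3 - <<'E'
from h import *
print(px2w("top",crop((217,285),3.2,(180,160)),.012)) 
th=-.029
s=bot.state()["position"]
bot.move_l([s[0],s[1]-.02,.022],vel=.1)
bot.move_l([s[0],s[1]-.02,.09],vel=.15)
c=np.array([.551,-.08])
a=c+R2(th)@[-.05-.011-.025,-.0]
for y in (th,th+np.pi,th-np.pi):
    print(y,bot.inverse_kinematics([*a,.09],Rt(y)))
bot.move_pose([*a,.09],Rt(th));st()
snap("top","p2",(180,160,430,350),3.2)
E
```

```text
[ 0.60244158 -0.01548326  0.012     ]
-0.029 [-4.17035127e-01  4.47478479e-01  1.74848000e+00 -4.44089210e-16
  9.45634177e-01  1.18276120e+00]
3.112592653589793 [-4.17035127e-01  4.47478479e-01  1.74848000e+00 -4.44089210e-16
  9.45634177e-01 -1.95883145e+00]
-3.170592653589793 [-4.17035127e-01  4.47478479e-01  1.74848000e+00 -4.44089210e-16
  9.45634177e-01 -1.95883145e+00]
t 9.5 p [ 0.4651 -0.0776  0.0897] f [-0.09 -0.56  0.51] g 0.6 q6 1.18
```

View pics/p2.png

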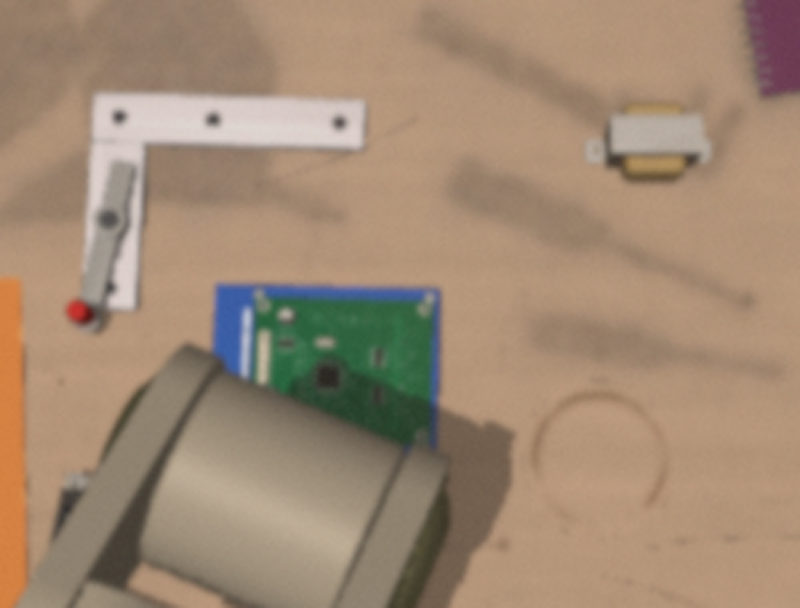

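```bash
python3 - <<'E'
from h import *
th=-.0292
s=bot.state()["position"]
bot.move_l([s[0],s[1],.022],vel=.12)
# push to 5mm before bar, then guarded
def tgt(xs,ys): return [*(S[:2]+R2(th)@[xs,ys]),.022]
ys=(R2(-th)@(s[:2]-S[:2]))[1]
bot.move_l(tgt(-.161-.008+.05-.05+.05-.0,ys) if 0 else tgt(-.111-.008,ys),vel=.07,orientation=Rt(th),force_limit=20);st()
print(bot.move_l(tgt(-.111+.006,ys),vel=.02,force_limit=6));x=st()
print("stop-frame",R2(-th)@(x["position"][:2]-S[:2]))
x=x["position"]
bot.move_l([x[0]-.02,x[1],.022],vel=.1)
bot.move_l([x[0]-.02,x[1],.09],vel=.15)
a=tgt(-.05,-.113-.077-.022)[:2]
bot.move_pose([*a,.09],Rt(th+np.pi/2));st()
snap("top","p3",(180,160,430,350),3.2)
snap("side","p3s",(220,150,440,310),3.6)
E
```

```text
t 11.9 p [ 0.5658 -0.0806  0.022 ] f [-0.64  1.09  0.12] g 0.6 q6 1.25
True
t 12.4 p [ 0.5747 -0.0807  0.0215] f [-0.23 -0.72 -0.62] g 0.6 q6 1.26
stop-frame [-0.11006292 -0.11286217]
t 14.8 p [ 0.6316 -0.1813  0.0895] f [ 1.94  0.4  -0.1 ] g 0.6 q6 -0.43
```

View pics/p3.png

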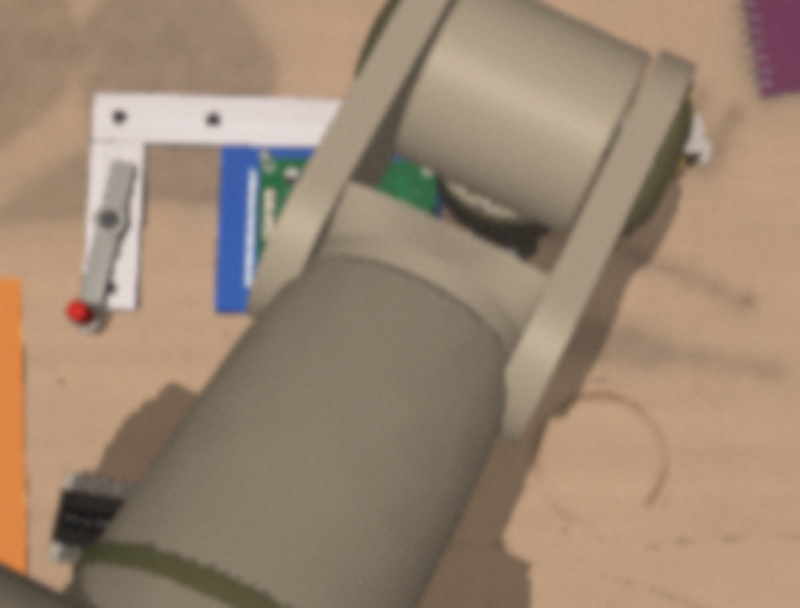

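View pics/p3s.png

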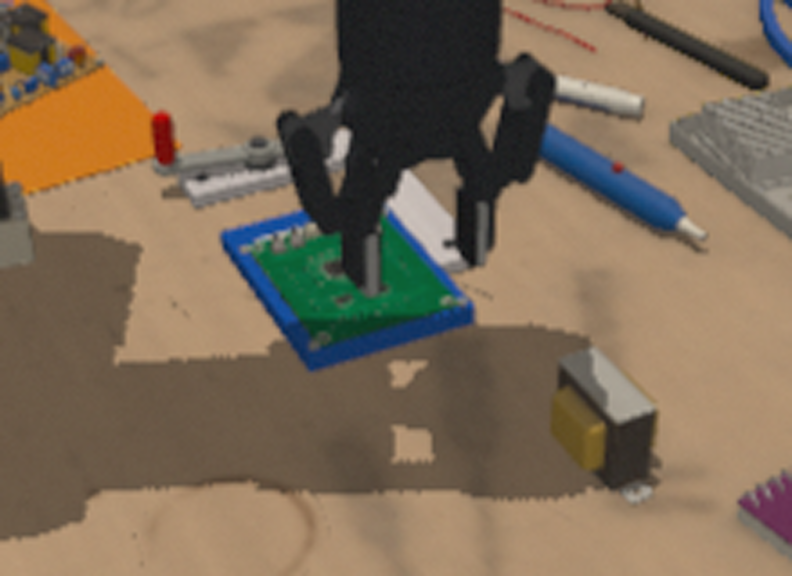

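```bash
python3 - <<'E'
from h import *
th=-.0292
def tgt(xs,ys,z=.022): return [*(S[:2]+R2(th)@[xs,ys]),z]
X=-.056
bot.move_l(tgt(X,-.212,.05),vel=.1)
print(bot.move_l(tgt(X,-.212),vel=.05,force_limit=8));st()
print(bot.move_l(tgt(X,-.143-.006),vel=.06,force_limit=20));st()
print(bot.move_l(tgt(X,-.143+.006),vel=.02,force_limit=8));x=st()
print("stop-frame",R2(-th)@(x["position"][:2]-S[:2]))
x=x["position"]
bot.move_l(tgt(X,-.143-.03),vel=.1)
bot.move_l(tgt(X,-.143-.03,.09),vel=.15)
a=tgt(-.111-.022,-.068)[:2]
bot.move_pose([*a,.09],Rt(th));st()
snap("top","p4",(180,160,430,350),3.2)
print(bot.move_l([*a,.022],vel=.1,force_limit=8))
print(bot.move_l(tgt(-.111+.008,-.068),vel=.025,force_limit=8));x=st()
print("stop-frame",R2(-th)@(x["position"][:2]-S[:2]))
bot.move_l(tgt(-.133,-.068),vel=.1)
bot.move_l(tgt(-.133,-.068,.09),vel=.15)
bot.move_pose(tgt(-.05,-.2,.15),Rt(th+np.pi/2));st()
snap("top","p5",(180,160,430,350),3.2)
snap("side","p5s",(220,150,440,310),3.6)
E
```

```text
False
t 16.2 p [ 0.6259 -0.1814  0.0221] f [ 1.35  0.14 -0.29] g 0.6 q6 -0.43
False
t 17.4 p [ 0.6276 -0.1185  0.0219] f [-0.08 -0.48  0.72] g 0.6 q6 -0.34
True
t 17.8 p [ 0.6276 -0.1134  0.0218] f [-1.27 -2.65  1.83] g 0.6 q6 -0.33
stop-frame [-0.05623637 -0.14403376]
t 20.4 p [ 0.5531 -0.0353  0.0897] f [ 0.08  0.16 -0.14] g 0.6 q6 1.32
False
True
t 22.1 p [ 0.5761 -0.0358  0.0214] f [ 0.25 -0.55  0.72] g 0.6 q6 1.33
stop-frame [-0.10992737 -0.06789047]
t 24.6 p [ 0.632  -0.1692  0.1494] f [0.69 0.75 0.69] g 0.6 q6 -0.41
```

View pics/p4.png

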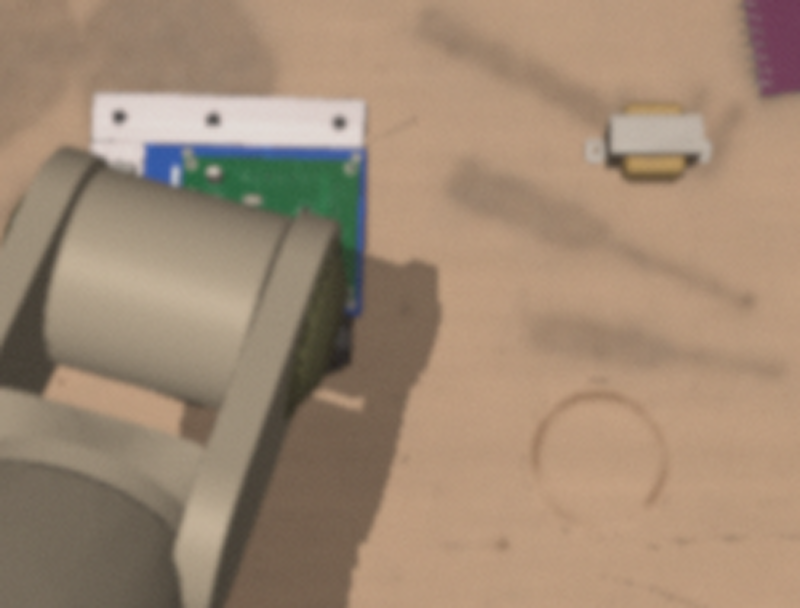

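View pics/p5.png

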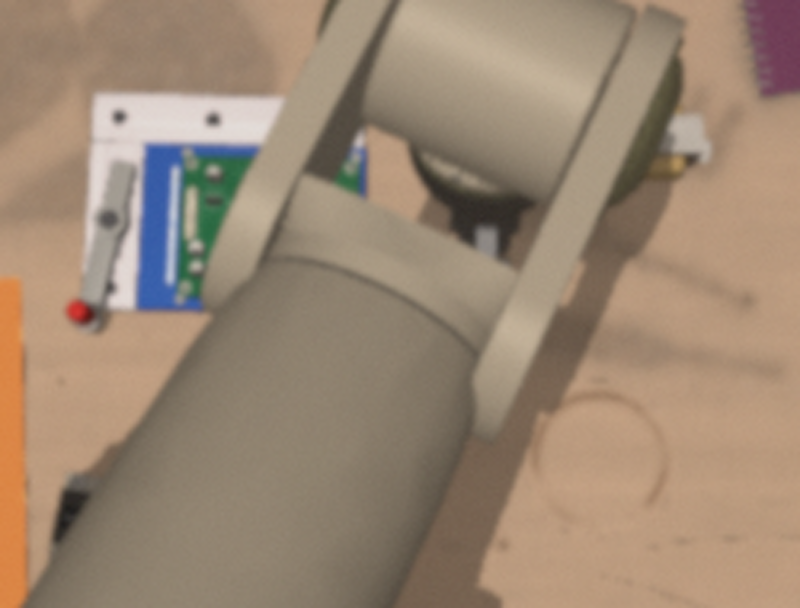

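View pics/p5s.png

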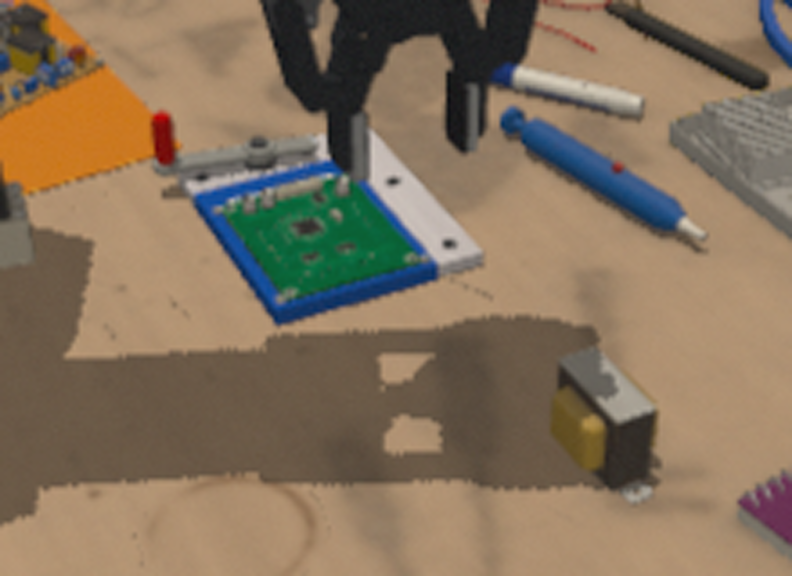

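```bash
python3 - <<'E'
from h import *
th=-.0292
def tgt(xs,ys,z=.022): return [*(S[:2]+R2(th)@[xs,ys]),z]
X=-.054
bot.move_l(tgt(X,-.168,.06),vel=.2)
bot.move_l(tgt(X,-.168),vel=.1,force_limit=10)
print(bot.move_l(tgt(X,-.134),vel=.03,force_limit=12));x=st()
print("stop-frame",R2(-th)@(x["position"][:2]-S[:2]))
bot.move_l(tgt(X,-.175),vel=.15)
bot.move_l(tgt(X,-.175,.12),vel=.2)
bot.move_pose(tgt(-.10,-.31,.15),Rt(th+np.pi/2));st()
snap("top","p6",(185,175,310,275),6)
snap("side","p6s",(220,170,370,250),5)
E
```

```text
True
t 26.7 p [ 0.6298 -0.1135  0.0219] f [-0.89 -3.65  2.79] g 0.6 q6 -0.33
stop-frame [-0.05400852 -0.14405055]
t 28.3 p [ 0.5785 -0.2779  0.1486] f [0.24 0.19 0.83] g 0.6 q6 -0.6
```

View pics/p6.png

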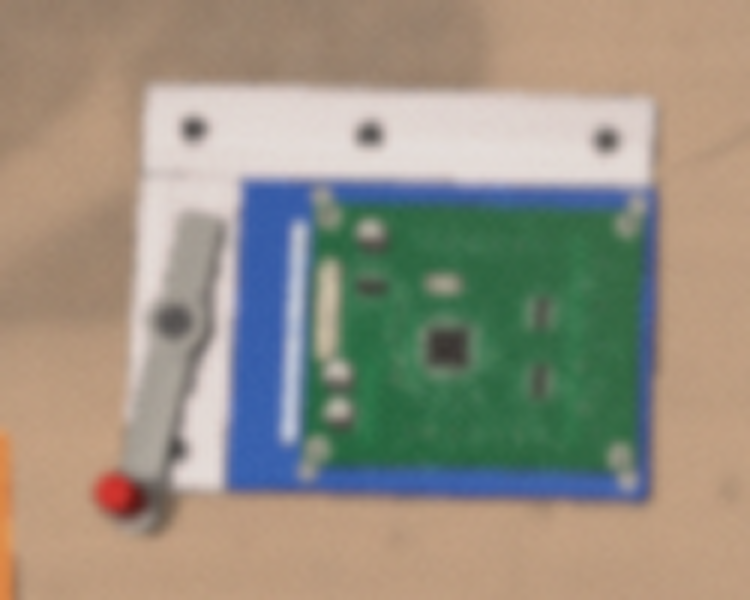

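View pics/p6s.png

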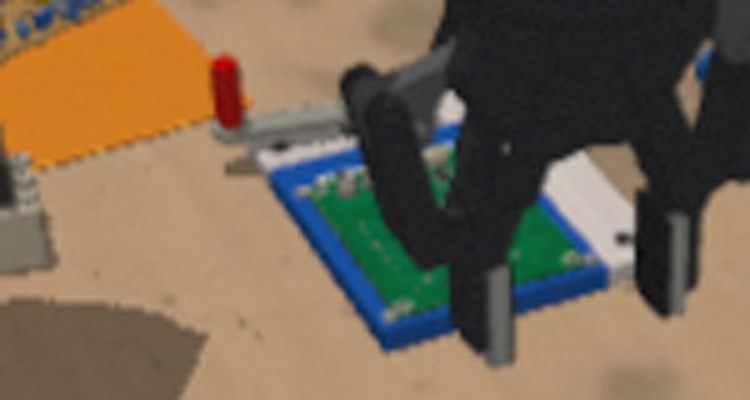

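```bash
python3 - <<'E'
from h import *
th=-.0292
piv=np.array([.6390,.0462])
def pos(f,z,r=.058): return [*(piv+R2(th)@[-r*np.cos(f),r*np.sin(f)]),z]
ori=lambda f:Rt(np.pi-f+th)
f0=.154; z=.052
for f in (f0,.9,1.85): print(bot.inverse_kinematics(pos(f,z),ori(f)))
bot.grip(.38)
bot.move_pose(pos(f0,.15),ori(f0));st()
bot.move_l(pos(f0,.095),vel=.15)
snap("side","p7s",(150,100,350,250),4)
E
```

```text
[-1.05090229e-01  6.51836017e-01  1.46250119e+00 -4.44089210e-16
  1.02725544e+00 -1.49268656e+00]
[-4.12379915e-02  6.87169263e-01  1.38064814e+00 -4.44089210e-16
  1.07377526e+00 -6.82834318e-01]
[-2.44720318e-02  7.61823470e-01  1.20811385e+00 -4.44089210e-16
  1.17165533e+00  2.83931641e-01]
t 30.0 p [0.5823 0.0559 0.15  ] f [-0.73  0.09  0.18] g 0.38 q6 -1.49
```

View pics/p7s.png

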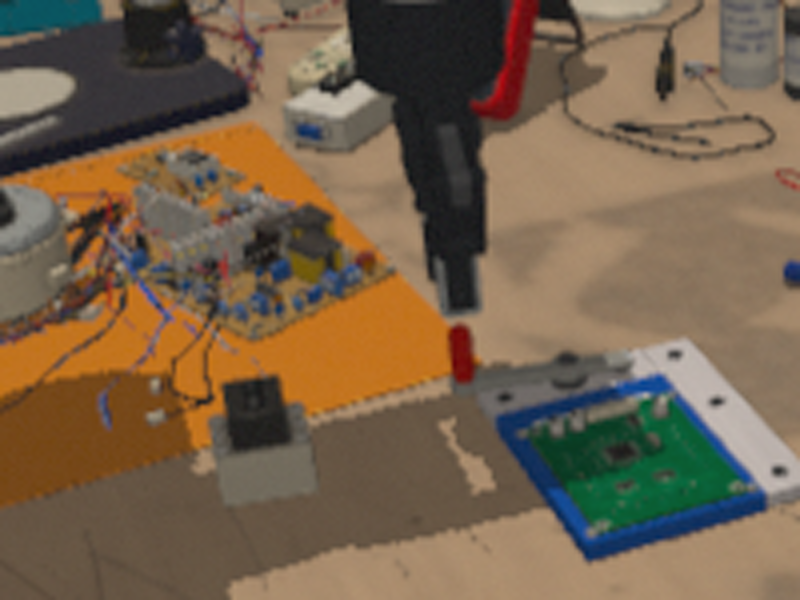

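```bash
python3 - <<'E'
from h import *
th=-.0292
piv=np.array([.6390,.0462])
def pos(f,z,r=.058): return [*(piv+R2(th)@[-r*np.cos(f),r*np.sin(f)]),z]
ori=lambda f:Rt(np.pi-f+th)
f0=.154; z=.050
print(bot.move_l(pos(f0,z),vel=.06,force_limit=5));st()
for f in np.linspace(f0,1.60,9)[1:]:
    if bot.move_l(pos(f,z),vel=.06,orientation=ori(f),force_limit=8): print("stopped",f);break
st()
snap("top","p8",(165,155,310,275),5)
snap("side","p8s",(200,130,350,250),5)
E
```

```text
False
t 31.5 p [0.5822 0.0568 0.0503] f [ 0.42 -0.15 -0.24] g 0.38 q6 -1.49
t 34.2 p [0.642  0.104  0.0499] f [-0.12 -0.03 -0.81] g 0.38 q6 0.03
```

View pics/p8s.png

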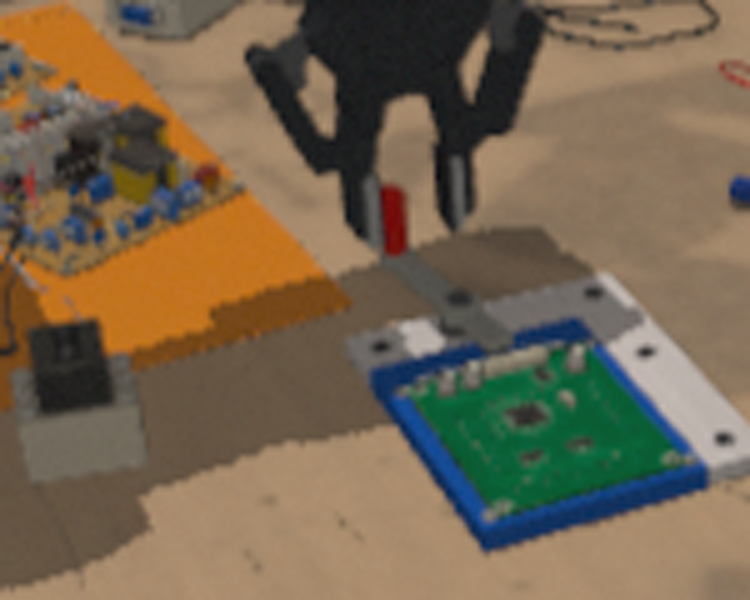

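```bash
python3 - <<'E'
from h import *
th=-.0292
piv=np.array([.6390,.0462])
def pos(f,z,r=.058): return [*(piv+R2(th)@[-r*np.cos(f),r*np.sin(f)]),z]
ori=lambda f:Rt(np.pi-f+th)
z=.050
for f in (1.66,1.72,1.78,1.84,1.90):
    r=bot.move_l(pos(f,z),vel=.02,orientation=ori(f),force_limit=6)
    x=bot.state(); q=R2(-th)@(x["position"][:2]-piv); print(f,r,np.arctan2(q[1],-q[0]),x["ft_force"].round(1))
    if r: break
q=x["position"]; d=R2(th)@[-.005,0]
bot.move_l([q[0]+d[0],q[1]+d[1],z],vel=.03)
bot.move_l([q[0]+d[0],q[1]+d[1],.12],vel=.12)
bot.move_pose([.5,-.3,.2],ori(1.57));st()
snap("top","p9",(165,155,310,275),5)
snap("side","p9s",(200,130,350,250),5)
im=bot.snapshot("top");cv2.imwrite("pics/full9.png",im[:,:,::-1])
E
```

```text
1.66 False 1.6572114180390305 [-0.5 -1.2  0.6]
1.72 False 1.719159108268932 [ 0.2 -0.4  0.1]
1.78 True 1.7629944243824358 [-0.2  0.4 -0.7]
t 37.8 p [ 0.5004 -0.2992  0.1997] f [-0.74 -0.4   1.07] g 0.38 q6 -0.71
```

View pics/p9.png

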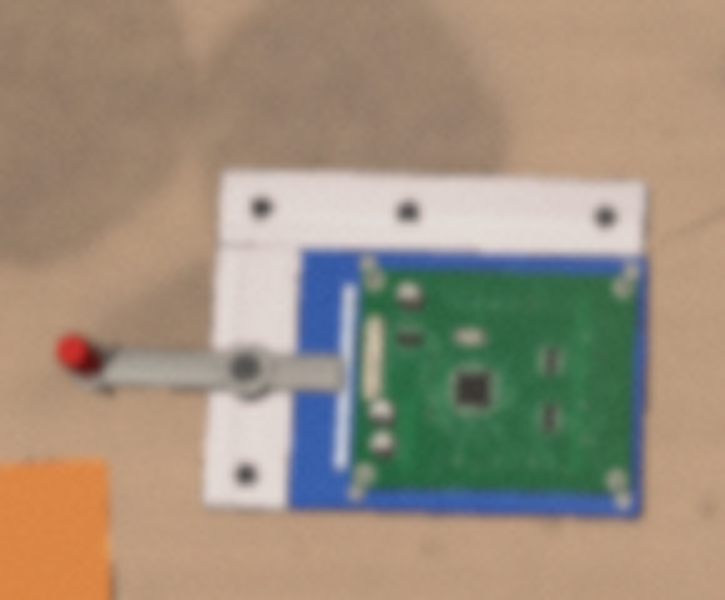

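View pics/p9s.png

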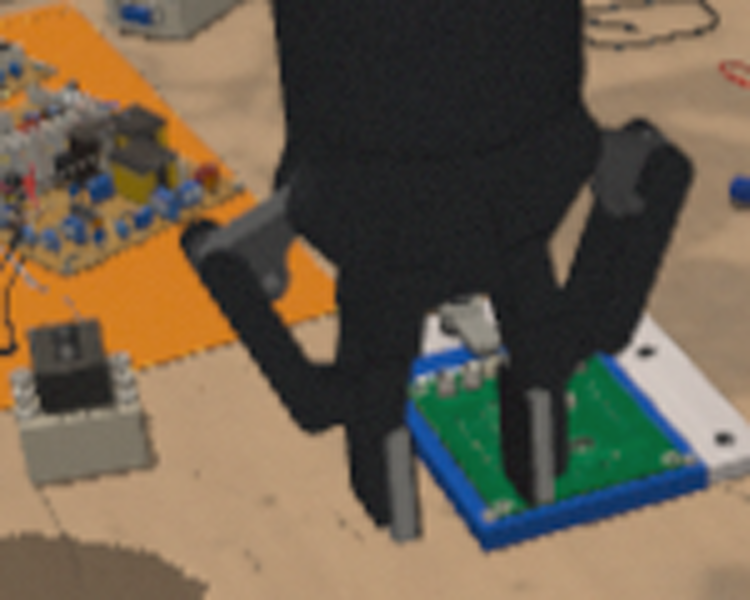

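View pics/full9.png

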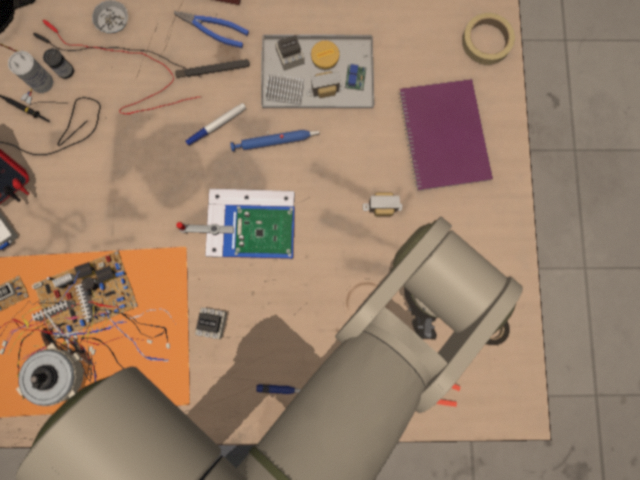

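```bash
python3 - <<'E'
from h import *
np.set_printoptions(precision=4,suppress=True)
o=(165,155);th=-.0292
k=px2w("top",crop((73,350),5,o),.054);b=px2w("top",crop((246,368),5,o),.027)
q=R2(-th)@(k-b)[:2];print(k,b,np.hypot(*q),np.arctan2(q[1],-q[0]))
P=[px2w("top",crop(u,5,o),.012) for u in [(301,252),(646,258),(639,517),(289,509)]]
p,r=fit([(.05,.066),(.05,-.066),(-.05,-.066),(-.05,.066)],P);print("pal",p,r.round(4).tolist(),"in stop",R2(-th)@(p[:2]-S[:2]))
print("knob px expected if 1.57",w2px("top",[*(np.array([.639,.0462])+R2(th)@[0,.058]),.054]),"seen",crop((73,350),5,o))
E
```

```text
[0.641  0.1033 0.054 ] [0.6391 0.0456 0.027 ] 0.05772929732329487 1.5744234509706312
pal [ 0.6357 -0.0356 -0.0262] [[0.0008, 0.0005], [0.0003, -0.0006], [-0.0003, -0.0006], [-0.0008, 0.0007]] in stop [-0.0504 -0.066 ]
knob px expected if 1.57 [178.7237 224.7781] seen (179.2, 224.6)
```

Lever is at 1.57 rad and the pallet is at (-50.4, -66.0) mm in the stop frame, so it is home. The robot stands clear, so I am handing in.

```bash
python3 -c "
from cell import bot
print(bot.state()['t']);bot.close_job()"
```

```text
37.975
the job is handed in; nothing more can be done
```

I slid the pallet along the bench into the corner stop: first left past the transformer, then forward, then against each bar in turn. Once it was home, I swung the hold-down lever to its end stop, let go and moved the arm clear. The job was handed in at 38 s.

- **Pallet:** the final picture puts it at (-50.4, -66.0) mm in the stop's frame, against (-50, -66) wanted. Its angle is within about 3 mrad of the stop's, which is within what I can read from the pictures. The last push towards the left bar stopped within 0.1 mm of the earlier one. No gap shows at either bar.
- **Lever:** it reads 1.574 rad, so it is fully closed. The pad is over the bare strip.
- **Loose parts:** the transformer and contactor stand where they did at the start. The flux tin was hidden behind the arm in the last picture, and the nearest the gripper came to it was about 40 mm, by my estimate.

No check failed. The 8 to 12 N force stops tripped only on expected contact with the stop, and the lever stopped at its 6 N limit.

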